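Punnet through the caddy flap

TASK

Put the empty green berry punnet into the countertop recycling caddy by pushing only: with one finger push the red upright plate to open the sprung flap and hold it open, and with the other finger gently slide the punnet along its lane and over the edge, so that it drops through. Open the flap before the punnet's middle gets to the edge, never pinch or lift the punnet, leave the melon, mortar and jar where they are, and finally let the flap spring shut with the punnet inside.

Things in the scene. Friction and masses are not known exactly. Their poses are not given: they have to be found in the camera images.
- caddy: Grey caddy, fixed, 275 (x) x 200 (y) x 140 mm high. Origin on the counter under the edge where the deck ends and the hole begins; +x from deck to hole (pushing direction, away from the robot), +y left, z up. Flat steel deck, top z = 140, x = -160 to 0. Hole x = 0 to 105, y = -95 to 0; left of it a fixed ledge 6 mm below the deck. Hollow, also under the deck; inner floor at z = 6 mm.
- deck_edge (a point): Middle of the punnet's lane at the deck's edge: caddy x = 0, y = -48, z = 140 mm; axes as the caddy's. The lane runs along x between two rails on the deck, 8 mm high, 4 mm thick, centred on caddy y = -11 and y = -85 mm (70 mm clear), which keep a punnet that turns while pushed roughly straight.
- plate (a point): Point on the robot-side (-x) face of the red upright push plate, 30 mm above the deck, at caddy y = 42 mm. The plate is left of the lane: 70 mm wide (caddy y = 7 to 77), 4 mm thick, from deck height to 66 mm above it, over the deck's edge (caddy x = 0 to 4 mm) when shut. One piece with the flap, it leans to +x as the flap opens; a finger more than about 60 mm past the edge slips over its top.
- flap (a joint): Red flap over the hole, rad: 0 shut (level, top 2 mm below the deck), 1.45 fully open (down in the caddy). Hinge along y at caddy x = 0, z = 136 mm. Opens when the plate is pushed to +x; a spring (0.09 N m shut, 0.17 open) shuts it when let go; the punnet's weight does not open it. A fingertip 18 mm above the deck opens it about 0.7 rad at 20 mm, 1.0 rad at 40 mm past the shut plate.
- punnet: Empty green berry punnet, an open box 52 mm long (x), 56 mm wide (y; 60 mm over its rim), 42 mm high, walls 3 mm, about 40 g. Origin at the centre of its underside, z up; at the start it stands on the deck in its lane, its x roughly along the caddy's x. It tips over the edge when its middle passes it.
- punnet_mid (a point): Centre of the punnet, 21 mm above its underside.
- melon: Bystander: pale melon 116 mm across on a small wooden foot, on the counter left of the caddy. Origin at its underside.
- mortar: Bystander: marble mortar 104 mm across and 85 mm high with a pestle reaching 127 mm up, on the counter right of the caddy. Origin at its underside.
- jar: Bystander: amber jar with a yellow cap, 60 mm across, 90 mm high, on the counter at the near left of the caddy. Origin at its underside.
Mind the look-alikes: they are no part of the job. Of the things like the punnet, leave any that is purple; of the rest the larger one is meant.

How it is judged:
By the outcome, as a careful person would: the job done as asked, in the order asked, and still so for the second after the job is handed in, with the robot touching nothing.
It also fails if it takes over 42 s, if anything falls off the work surface, if the arm or the gripper's body presses on something with over 40 N, if the wrist force passes 120 N, or if a joint passes its speed limit or range.

ROBOT

A 6-joint arm with a two-finger parallel gripper is mounted at the origin on the work surface. World frame = base frame: x ahead of the robot, y to its left, z up, the work surface at z = 0. Lengths are in mm, angles in rad, forces in N, time in s.
With the tool pointing down it reaches from about 375 to 825 mm from the base axis. Payload 5.5 kg.
Tool frame: the origin (TCP) lies at the very end of the fingers, on their centre line; the grasp point (between the pads) lies 19 mm behind it (manip.grasp_offset is the distance from the TCP to the grasp point, in mm); z points along the fingers, y is the direction in which the jaws open and shut (so a half turn about z gives the same grasp; the last joint's range is limited). The gripper opens to 85 mm and grips with 20 to 120 N. Pads are 22 mm wide; open, the fingers measure 114 mm over their backs; the gripper's body (76 mm by 85 mm) begins 54 mm behind the grasp point. The pads swing forward as they close: fully open they stand 13 mm farther back than shut.
Start: joints at [1.23, 0.314, -0.047, 1.21, 0, 1.571], TCP at [200.541, 565.489, 231.299] pointing down, gripper open.
Joint ranges: [-2.67, 2.67], [-0.69, 1.73], [-1.03, 1.25], [-2.08, 2.16], [-1.42, 1.45], [-3.14, 3.14]. Speed limits (rad/s): [2.39, 2.39, 3.01, 3.14, 3.14, 3.14].

INTERFACE

Orientations are given as a unit quaternion [x, y, z, w].
In Python, from plant import manip gives the robot as it stands. The module is installed in compiled form; this text tells all that it offers.
- The arm moves only by the tool play_rows, never from a script. Its argument "series" is a list of rows, each a list of 6 numbers: the shift along the tool's x, y, z in mm, then the turn, a rotation vector about the tool's x, y, z in rad. A call has 1 to 10 rows; each row is the pose to reach, as a shift and turn from the pose measured when the call began, along the tool's axes at that moment; what a row does not reach only later rows make up. A row lasts 1/8 s, in which the tool goes at most 62.5 mm and 10.7 degrees, less where a joint would pass 70% of its speed; a pose out of reach is approached as far as the arm can. A call with a gripper value outside its range is refused whole. "gripper" is the opening in per cent of the stroke, from 0 (shut) to 100 (fully open), set as the call begins (left out, the last holds). The fingers move at their own pace and stop on an object; the grip force is fixed at half the most. Time passes only in rows, so rows that repeat a pose let the fingers close. It gives the time, the measured TCP pose, the force and the opening at its end, in the units of the state.
- manip.read_state(): the state, without advancing time (a new reading comes with each control period).
- manip.capture(name): name is "side" or "top" or "wrist"; returns (picture, depth): 384x512x3 uint8, red, green, blue; 384x512 float32, mm along the optical axis (not along the pixel's ray), 0 where there is no reading.
- manip.camera_params(name): a dict with "fx", "fy", "cx", "cy" (pixels), "k1" (the pictures are not rectified: a ray, as slopes to the right and down, at radius r is drawn at 1 + k1 r^2 times it, then the intrinsics apply), "cam_to_world" (4x4, takes a point from camera to world coordinates); the wrist camera has in their place "T_tool_cam" (4x4, takes a point from camera to tool coordinates, whose origin is the TCP and whose axes are the flange's). Camera axes: x right, y up, looking along -z (the intrinsics and any distortion apply to the point x, -y, -z); pixel columns grow to the right and rows downward; lengths in mm; the calibration is good to about 2 mm. A picture is of the moment at which its call begins: read the wrist's pose just before it. camera_params takes no time and is no camera call.
- manip.sign_off(): hands the job in, once; it reports no verdict.
The state is a dict: "t": time; "joint_pos": joint angles; "qd": joint speeds; "joint_efforts": joint torques, N m; "ee_pos": TCP position; "tool_rot": TCP orientation; "ft_force": force on the tool from outside, world axes, zero at the start; "moment": the same for the moment, N m; "finger_gap": finger opening in mm.
Only numpy, scipy, OpenCV 4.12 (cv2) and the standard library are available. Lean on these libraries where they do the work, as an engineer would, in place of code of your own. Each camera call takes 0.05 s, during which the arm holds its last target.

## Working session

There is one attempt and no reset: what is moved stays moved. The work goes in short steps, Python scripts to look and compute and a tool call to move; the robot and the scene stay as the last step left them, time stands still between calls to the robot, and variables do not carry over. Pictures are saved under pics/ and viewed, and the job is handed in when it is done.

Besides the shell and the picture viewer there is one more tool, called after "Request:" as name([rows], argument=value, ...), one row to a line, values as JSON. play_rows: Moves the arm, as the interface text tells. Its arguments: {"type":"object","properties":{"series":{"type":"array"},"gripper":{"type":"number"}},"required":["series"]}

```bash
mkdir -p pics
python3 - <<'E'
from plant import manip
import cv2,numpy as np
s=manip.read_state();print(s)
for n in("side","top"):
    im,d=manip.capture(n);cv2.imwrite(f"pics/{n}0.png",im[:,:,::-1]);np.savez(f"{n}0.npz",im=im,d=d)
    print(n,manip.camera_params(n))
print(manip.camera_params("wrist"), manip.grasp_offset)
E
```

```text
{'t': 0.0, 'joint_pos': array([ 1.23001225e+00,  3.14208172e-01, -4.80777211e-02,  1.21020645e+00,
        6.47957791e-06,  1.57078814e+00]), 'qd': array([-0.00010553, -0.00109598,  0.00116232, -0.00093683,  0.00192268,
       -0.0004529 ]), 'joint_efforts': array([ 2.28279850e-05, -5.39584386e+01,  3.39757812e+01,  1.91026070e-02,
       -9.27468977e-05,  1.97710460e-05]), 'ee_pos': array([200.33955055, 564.94900212, 230.44586679]), 'tool_rot': array([ 1.69564630e-01,  9.85518705e-01, -8.35177669e-04, -1.46991954e-04]), 'ft_force': array([-0.43354489,  0.28250313, -1.15289301]), 'moment': array([-0.03049012, -0.02590305,  0.00146846]), 'finger_gap': 85.38855536229141}
side {'fx': 356.75793433199397, 'fy': 356.75793433199397, 'cx': 257.50457879439773, 'cy': 193.88043434850886, 'k1': -0.0362205327659882, 'cam_to_world': array([[ 9.76494424e-01,  1.43854810e-01, -1.60513031e-01,
         3.88254854e+02],
       [-2.15540695e-01,  6.48530975e-01, -7.30034097e-01,
        -6.52466743e+02],
       [-9.21244070e-04,  7.47471316e-01,  6.64293447e-01,
         7.68931003e+02],
       [ 0.000
[... 370 characters left out ...]
     3.49698329e+01],
       [-3.66565690e-02,  1.24370547e-01,  9.91558502e-01,
         1.05032525e+03],
       [ 0.00000000e+00,  0.00000000e+00,  0.00000000e+00,
         1.00000000e+00]])}
{'fx': 340.17346118737447, 'fy': 340.17346118737447, 'cx': 256.7573495013081, 'cy': 197.59202058440235, 'k1': -0.04028077405356709, 'T_tool_cam': array([[ 2.71682264e-04,  9.63668714e-01,  2.67100235e-01,
         6.70165803e+01],
       [ 9.99999960e-01, -2.42494754e-04, -1.42259875e-04,
        -3.73291956e-01],
       [-7.23209851e-05,  2.67100263e-01, -9.63668742e-01,
        -1.43046177e+02],
       [ 0.00000000e+00,  0.00000000e+00,  0.00000000e+00,
         1.00000000e+00]])} 18.700000000000003
```

View pics/side0.png

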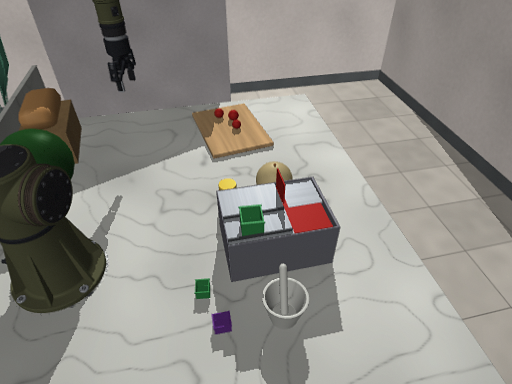

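View pics/top0.png

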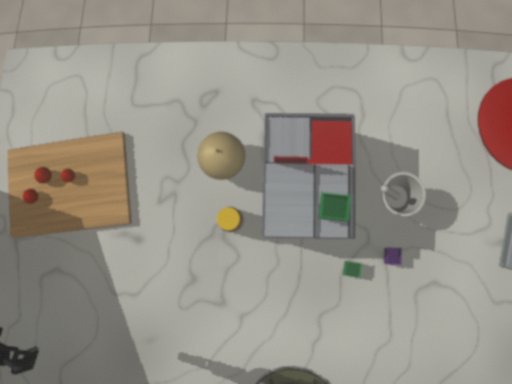

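```bash
cat > h.py <<'E'
import numpy as np,cv2
from plant import manip
def ray(n,uv,T=None):
    p=manip.camera_params(n);K=np.array([[p['fx'],0,p['cx']],[0,p['fy'],p['cy']],[0,0,1]])
    q=cv2.undistortPoints(np.array(uv,float).reshape(-1,1,2),K,np.array([p['k1'],0,0,0,0.])).reshape(-1,2)
    M=p['cam_to_world'] if T is None else T
    d=np.c_[q[:,0],-q[:,1],-np.ones(len(q))]
    return M[:3,3],d@M[:3,:3].T
def onz(n,uv,z,T=None):
    o,d=ray(n,uv,T);return o+d*((z-o[2])/d[:,2])[:,None]
def pts(n,uv,depth):
    o,d=ray(n,uv);return o+d*np.array(depth)[:,None]
def mask(im,col):
    h=cv2.cvtColor(im,cv2.COLOR_RGB2HSV);H,S,V=cv2.split(h)
    if col=='green':return ((H>40)&(H<85)&(S>100)&(V>40)).astype(np.uint8)
    if col=='red':return (((H<8)|(H>172))&(S>140)&(V>60)).astype(np.uint8)
E
python3 - <<'E'
from h import *
for n,(x0,y0,x1,y1) in dict(top=(250,100,440,290),side=(190,150,360,340)).items():
    im=np.load(f'{n}0.npz')['im'];d=np.load(f'{n}0.npz')['d']
    cv2.imwrite(f'pics/{n}crop0.png',cv2.resize(im[y0:y1,x0:x1,::-1],None,fx=3.1,fy=3.1,interpolation=cv2.INTER_CUBIC))
    for c in('green','red'):
        m=mask(im,c);k,l,st,ce=cv2.connectedComponentsWithStats(m)
        for i in range(1,k):
            if st[i,4]>30:
                v,u=np.where(l==i);P=pts(n,np.c_[u,v],d[v,u])
                print(n,c,st[i],ce[i].round(1),'xyz lo',np.percentile(P,2,0).round(0),'hi',np.percentile(P,98,0).round(0))
E
```

```text
top green [320 194  30  26 506] [335. 208.] xyz lo [ 476. -100.  141.] hi [522. -43. 185.]
top red [ 479   79   33   89 2178] [497.8 121.7] xyz lo [ 634. -560.   12.] hi [ 845. -474.   27.]
top red [ 307  121   44   43 1638] [330.9 141.9] xyz lo [ 599. -110.  136.] hi [690. -27. 142.]
top red [ 35 168  15  14 159] [ 41.4 174.9] xyz lo [554. 634.  39.] hi [587. 663.  61.]
top red [ 61 170  13  11 111] [ 66.5 175.2] xyz lo [558. 567.  38.] hi [584. 594.  54.]
top red [ 23 190  14  13 144] [ 29.3 196.1] xyz lo [499. 667.  38.] hi [530. 696.  58.]
side green [  0  39   9  55 295] [ 2.8 68.1] xyz lo [-622. 1381. -108.] hi [-515. 1553.  132.]
side green [   0  129   72   35 1217] [ 37.7 143.4] xyz lo [-143.  282.  142.] hi [  3. 404. 220.]
side green [239 205  26  31 643] [251.3 219.8] xyz lo [ 473. -103.  142.] hi [525. -44. 184.]
side green [195 279  15  20 269] [202.3 288.4] xyz lo [ 346. -156.   -0.] hi [ 379. -116.   29.]
side red [214 109  10   9  67] [218.4 112.8] xyz lo [497. 661.  24.] hi [533. 692.  54.]
side red [228 110  13  19 141] [234.2 118.5] xyz lo [554. 566.  22.] hi [588. 658.  56.]
side red [ 276  168   57   65 1185] [302.9 211.9] xyz lo [ 594. -112.  136.] hi [690.  45. 206.]
```

```bash
ls pics
```

```text
side0.png
sidecrop0.png
top0.png
topcrop0.png
```

View pics/topcrop0.png

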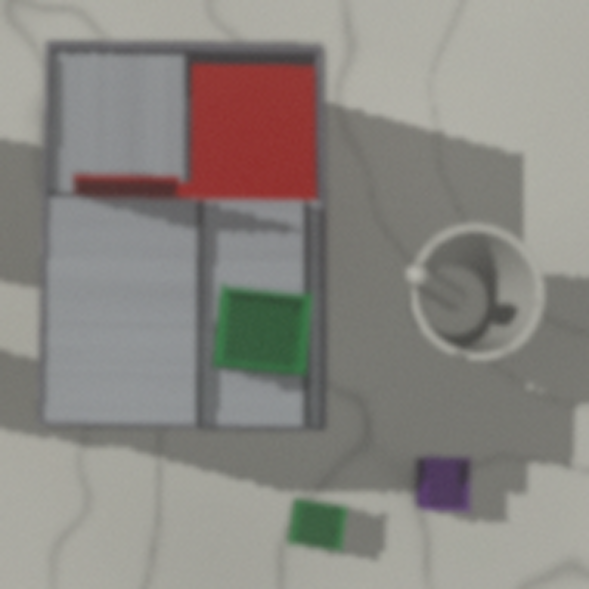

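View pics/sidecrop0.png

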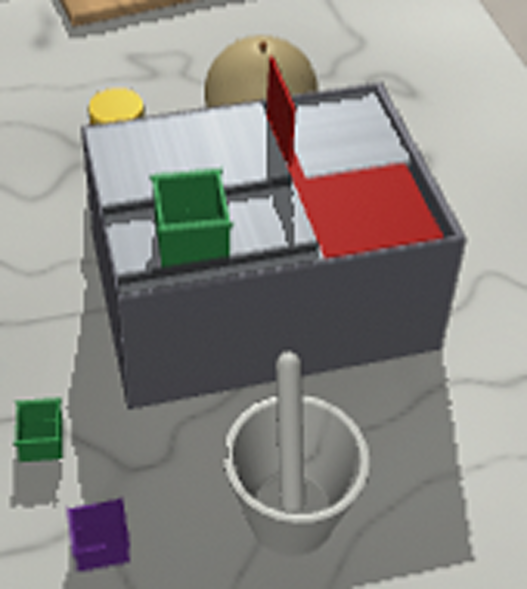

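Run:
```python
from h import *
c=lambda L:[(250+u/3.1,100+v/3.1) for u,v in L]
for nm,L,z in [('corners nearL nearR farL farR',[(42,426),(325,428),(48,43),(323,45)],140),('flap nearL nearR farL farR',[(190,199),(318,200),(190,62),(318,64)],138),
 ('plate top: ',[(75,176),(180,178),(75,193),(180,195)],206),('rails inner at z148: L near/far, R near/far',[(214,425),(215,204),(305,427),(305,204)],140),('rim corners nl nr fl fr',[(214,366),(308,375),(222,288),(313,295)],182)]:
    print(nm,onz('top',c(L),z)[:,:2].round(1).tolist())
s=lambda L:[(190+u/3.1,150+v/3.1) for u,v in L]
print('side corners nl nr(z140?) fl fr',onz('side',s([(82,128),(122,290),(380,85),(465,238)]),140)[:,:2].round(1).tolist())
print('side flap nl? nr, fr',onz('side',s([(322,258),(441,239)]),138)[:,:2].round(1).tolist())
# depth
for n in('top','side'):
    f=np.load(f'{n}0.npz');im,d=f['im'],f['d']
    v,u=np.mgrid[0:384,0:512];P=pts(n,np.c_[u.ravel(),v.ravel()],d.ravel())
    ok=(d.ravel()>0)&(P[:,0]>400)&(P[:,0]<750)&(abs(P[:,1]+20)<130)&(P[:,2]>130)&(P[:,2]<152)
    Q=P[ok];r=cv2.minAreaRect(Q[:,:2].astype(np.float32));print(n,'deck z med',np.median(Q[:,2]).round(1),r)
    h=np.hypot(P[:,0]-500,P[:,1]+70)<60
    G=P[(mask(im,'green').ravel()>0)&(P[:,2]>174)&h]
    print('rim',cv2.minAreaRect(G[:,:2].astype(np.float32)),np.median(G[:,2]))
    G=P[(mask(im,'red').ravel()>0)&(P[:,2]>150)&(P[:,0]>550)&(P[:,0]<640)&(abs(P[:,1])<100)]
    if len(G): print('plate',cv2.minAreaRect(G[:,:2].astype(np.float32)),G.min(0).round(0),G.max(0).round(0))
```

```text
corners nearL nearR farL farR [[432.7, 73.2], [436.0, -121.7], [704.7, 76.6], [707.6, -120.2]]
flap nearL nearR farL farR [[593.8, -26.3], [595.3, -116.4], [693.2, -25.1], [694.0, -116.8]]
plate top:  [[595.4, 53.5], [595.5, -15.0], [584.1, 53.2], [584.3, -15.2]]
rails inner at z148: L near/far, R near/far [[436.4, -45.1], [590.3, -43.7], [436.4, -107.8], [591.8, -106.9]]
rim corners nl nr fl fr [[474.9, -40.8], [470.4, -102.9], [526.7, -45.3], [523.4, -105.9]]
side corners nl nr(z140?) fl fr [[435.2, 72.7], [440.1, -115.0], [705.8, 73.1], [708.5, -120.8]]
side flap nl? nr, fr [[594.6, -114.8], [690.8, -116.0]]
top deck z med 140.0 ((572.5040283203125, -21.665084838867188), (275.0828552246094, 201.92161560058594), 0.3442856967449188)
rim ((499.1833190917969, -72.03910827636719), (58.426753997802734, 48.321956634521484), 86.47077941894531) 182.81169759544673
side deck z med 139.7 ((571.8206787109375, -20.468666076660156), (275.6421813964844, 203.58428955078125), 0.602109432220459)
rim ((499.8680419921875, -73.45088958740234), (59.16127395629883, 52.66462326049805), 85.74794006347656) 181.0770214539146
plate ((595.3026123046875, 20.696880340576172), (4.651802062988281, 70.44813537597656), 1.2653230428695679) [593. -15. 150.] [598.  56. 208.]
```

The green boxes are the one on the deck at top (335,208) / side (251,220), and a smaller one on the counter at top (352,269). The purple one is at top (392,256). The larger green one standing in the lane fits; both crops confirm it. Next I work out the hover move.

```bash
cat >> h.py <<'E'
from scipy.spatial.transform import Rotation as Rn
O=np.array([594.,-21.,0]);YAW=0.008
def c2w(p): return O+Rn.from_euler('z',YAW).apply(p)
def w2c(p): return Rn.from_euler('z',-YAW).apply(np.asarray(p)-O)
def target(rx,ry,a,z):
    """tcp for R-finger contact corner at caddy (rx,ry), lean a deg, TCP z"""
    s,c=np.sin(np.radians(a)),np.cos(np.radians(a))
    R=np.array([rx-7.25*s-11*c, ry-7.25*c+11*s]); T=R+50*np.array([s,c])
    p=c2w([T[0],T[1],z]); Rc=np.array([[-c,s,0],[s,c,0],[0,0,-1]]).T
    return p,Rn.from_euler('z',YAW)*Rn.from_matrix(Rc)
def rel(p,R):
    st=manip.read_state();R0=Rn.from_quat(st['tool_rot'])
    return R0.inv().apply(p-st['ee_pos']),(R0.inv()*R).as_rotvec()
def report():
    st=manip.read_state();R0=Rn.from_quat(st['tool_rot']);y=R0.as_matrix()[:,1]
    t=w2c(st['ee_pos']);a=np.degrees(np.arctan2(y[0],y[1]))+np.degrees(YAW)
    s,c=np.sin(np.radians(a)),np.cos(np.radians(a))
    Rf=t[:2]-50*np.array([s,c])+[7.25*s+11*c,7.25*c-11*s];Lf=Rf+100*np.array([s,c])
    print('t',round(st['t'],2),'tcp_c',t.round(1),'a',a.round(1),'Rcontact',Rf.round(1),'Lcontact',Lf.round(1),'F',st['ft_force'].round(1),'gap',round(st['finger_gap'],1))
E
python3 - <<'E'
from h import *
p,R=target(-135,-49.5,40,232)
print(p);print(rel(p,R));report()
E
```

```text
[478.1338384  -31.60819522 232.        ]
(array([-461.20955636, -469.44881518,   -0.73132446]), array([-1.56957544e-03,  2.79203003e-04,  3.49348368e-01]))
t 0.1 tcp_c [-389.   589.1  230.5] a 20.0 Rcontact [-393.2  545.2] Lcontact [-359.   639.2] F [-0.1  0.2  0.1] gap 85.2
```

Request:
play_rows([
  [-30,-30,0,0,0,0.03],
  [-65,-66,0,0,0,0.06],
  [-105,-107,0,0,0,0.09],
  [-145,-147,0,0,0,0.12],
  [-185,-188,0,0,0,0.15],
  [-225,-229,0,0,0,0.18],
  [-265,-270,0,0,0,0.21],
  [-300,-305,0,0,0,0.24],
  [-335,-341,0,0,0,0.27],
  [-370,-376,0,0,0,0.29],
], gripper=100)

```text
t: 1.35
ee_pos: [423.7, 85.3, 231.0]
tool_rot: [0.311, 0.951, -0.001, -0.0]
ft_force: [0.4, 0.2, 0.6]
finger_gap: 85.5
```

Run:
```python
from h import *
report()
print(rel(*target(-135,-49.5,40,232)))
```

```text
t 1.35 tcp_c [-169.5  107.6  231. ] a 36.7 Rcontact [-186.2   66.8] Lcontact [-126.5  147. ] F [0.4 0.2 0.6] gap 85.5
(array([-112.98632034,  -62.17413138,   -0.86685911]), array([-0.00145386,  0.00041203,  0.05841563]))
```

Request:
play_rows([
  [-35,-19,0,0,0,0.02],
  [-70,-38,-1,0,0,0.04],
  [-95,-52,-1,0,0,0.05],
  [-113,-62,-1,-0.001,0,0.058],
  [-113,-62,-1,-0.001,0,0.058],
])

```text
t: 1.98
ee_pos: [478.3, -32.4, 231.7]
tool_rot: [0.339, 0.941, -0.0, -0.0]
ft_force: [-0.9, 0.3, -0.0]
finger_gap: 85.5
```

Run:
```python
from h import *
report()
for n in("side","wrist"):
    im,d=manip.capture(n);cv2.imwrite(f"pics/{n}1.png",im[:,:,::-1]);np.savez(f"{n}1.npz",im=im,d=d)
im=np.load('side1.npz')['im'];cv2.imwrite('pics/side1c.png',cv2.resize(im[100:290,160:350,::-1],None,fx=3.1,fy=3.1,interpolation=cv2.INTER_CUBIC))
```

```text
t 1.98 tcp_c [-115.7  -10.5  231.7] a 40.1 Rcontact [-134.9  -50.3] Lcontact [-70.5  26.2] F [-0.9  0.3 -0. ] gap 85.5
```

View pics/side1c.png

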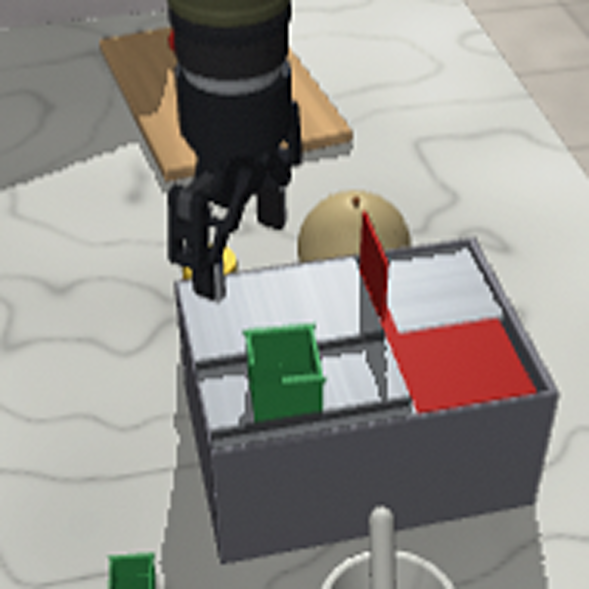

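View pics/wrist1.png

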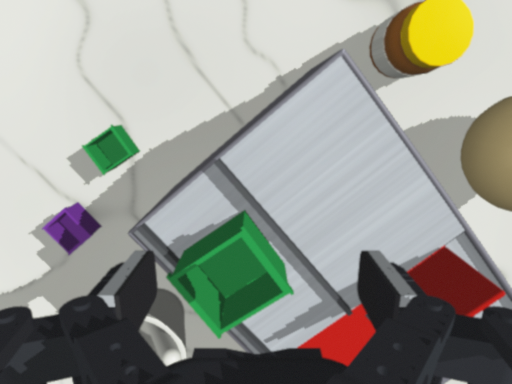

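Run:
```python
from h import *
f=np.load('side1.npz');d=f['d']
v,u=np.mgrid[130:215,200:270];u=u.ravel();v=v.ravel();P=pts('side',np.c_[u,v],d[v,u]);P=np.c_[w2c(P),u,v]
st=manip.read_state()
Q=P[(P[:,2]>205)&(P[:,2]<330)]
y=np.array([np.sin(.7),np.cos(.7)]);t=w2c(st['ee_pos'])[:2]
s=(Q[:,:2]-t)@y
for nm,m in(('R',s<-30),('L',s>30)):
    q=Q[m];o=q[np.argsort(q[:,2])]
    low=o[o[:,2]<o[0,2]+14]
    print(nm,'lowest',o[:6].round(1).tolist(),'tool-y',((low[:,:2]-t)@y).min().round(1),((low[:,:2]-t)@y).max().round(1),'tool-x',((low[:,:2]-t)@np.array([-y[1],y[0]])).min().round(1),((low[:,:2]-t)@np.array([-y[1],y[0]])).max().round(1))
# punnet rim again
G=P[(P[:,2]>176)&(P[:,2]<190)]
f=np.load('wrist1.npz');p=manip.camera_params('wrist');T=np.eye(4);T[:3,:3]=Rn.from_quat(st['tool_rot']).as_matrix();T[:3,3]=st['ee_pos'];T=T@p['T_tool_cam']
q=onz('wrist',[(170,273),(245,211),(292,292),(221,335)],182,T);print('rim in caddy nr? nl fl fr',w2c(q)[:,:2].round(1).tolist(), w2c(q).mean(0).round(1))
q=onz('wrist',[(132,232),(343,52)],140,T);print('caddy near corners',w2c(q)[:,:2].round(1).tolist())
q=onz('wrist',[(445,248),(503,293)],206,T);print('plate top L..R',w2c(q)[:,:2].round(1).tolist())
```

```text
R lowest [[-146.5, -47.2, 245.3, 227.0, 196.0], [-150.4, -43.9, 246.2, 225.0, 195.0], [-144.5, -49.0, 246.5, 228.0, 196.0], [-152.6, -44.1, 246.8, 224.0, 195.0], [-142.5, -50.3, 247.3, 229.0, 196.0], [-140.5, -51.9, 248.3, 230.0, 196.0]] tool-y -56.3 -42.2 tool-x -12.0 6.6
L lowest [[-84.9, 22.7, 244.8, 248.0, 173.0], [-91.4, 26.2, 246.3, 245.0, 172.0], [-95.3, 30.7, 246.6, 243.0, 171.0], [-83.0, 19.8, 246.7, 249.0, 173.0], [-86.9, 24.1, 247.1, 247.0, 172.0], [-89.4, 24.0, 247.7, 246.0, 172.0]] tool-y 42.3 46.8 tool-x -11.9 10.0
rim in caddy nr? nl fl fr [[-124.1, -74.2], [-124.9, -11.4], [-64.3, -23.7], [-69.2, -80.1]] [-95.6 -47.4 182. ]
caddy near corners [[-157.0, -96.1], [-156.9, 97.2]]
plate top L..R [[-44.2, 63.8], [2.4, 75.4]]
```

Request:
play_rows([
  [0,0,20,0,0,0],
  [0,0,45,0,0,0],
  [0,0,65,0,0,0],
  [0,0,80,0,0,0],
  [0,0,89,0,0,0],
  [0,0,93,0,0,0],
  [0,0,93,0,0,0],
])

```text
t: 2.95
ee_pos: [477.8, -31.2, 139.0]
tool_rot: [0.338, 0.941, -0.0, -0.0]
ft_force: [0.0, 0.2, 0.3]
finger_gap: 85.4
```

Run:
```python
from h import *
report()
im,d=manip.capture('side');np.savez("side2.npz",im=im,d=d)
cv2.imwrite('pics/side2c.png',cv2.resize(im[100:290,160:350,::-1],None,fx=3.1,fy=3.1,interpolation=cv2.INTER_CUBIC))
R0=Rn.from_quat(manip.read_state()['tool_rot']);print('caddy x in tool',R0.inv().apply(c2w([1,0,0])-O))
```

```text
t 2.95 tcp_c [-116.3   -9.2  139. ] a 40.0 Rcontact [-135.3  -49.1] Lcontact [-71.   27.5] F [0.  0.2 0.3] gap 85.4
caddy x in tool [-7.66163885e-01  6.42645154e-01 -3.27450910e-04]
```

View pics/side2c.png

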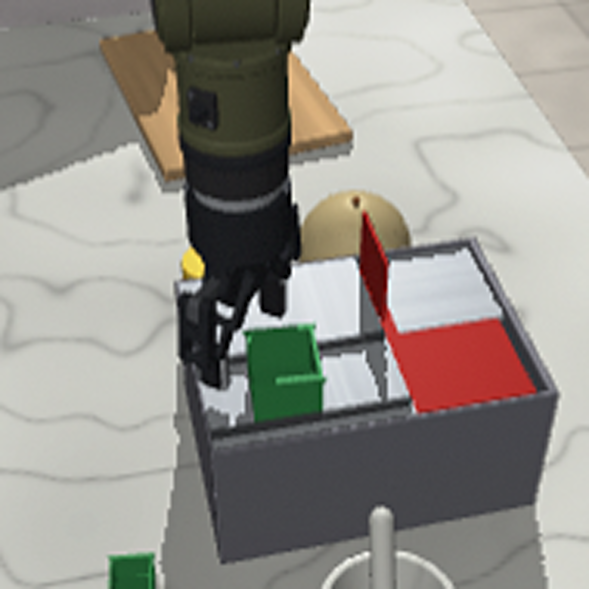

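Request:
play_rows([
  [-4.6,3.9,0,0,0,0],
  [-9.2,7.7,0,0,0,0],
  [-13.8,11.6,0,0,0,0],
  [-18.4,15.4,0,0,0,0],
  [-23.0,19.3,0,0,0,0],
  [-27.6,23.1,0,0,0,0],
  [-32.2,27.0,0,0,0,0],
  [-36.8,30.8,0,0,0,0],
  [-41.4,34.7,0,0,0,0],
  [-46.0,38.6,0,0,0,0],
])

```text
t: 4.25
ee_pos: [538.4, -30.7, 139.2]
tool_rot: [0.338, 0.941, -0.0, -0.0]
ft_force: [-1.1, 0.7, 0.6]
finger_gap: 85.6
```

```bash
cat > look.py <<'E'
import sys
from h import *
report();k=sys.argv[1]
im,d=manip.capture('side');np.savez(f"side{k}.npz",im=im,d=d)
a=cv2.resize(im[130:280,190:350,::-1],None,fx=2.5,fy=2.5,interpolation=cv2.INTER_CUBIC)
st=manip.read_state()
im2,d2=manip.capture('wrist');np.savez(f"wrist{k}.npz",im=im2,d=d2)
b=cv2.resize(im2[:,:,::-1],(400,300));cv2.imwrite(f'pics/both{k}.png',np.hstack([a[:300],b[:a.shape[0]] if 0 else cv2.copyMakeBorder(b,0,max(0,a[:300].shape[0]-300),0,0,cv2.BORDER_CONSTANT)]))
v,u=np.mgrid[0:384,0:512];u=u.ravel();v=v.ravel()
P=w2c(pts('side',np.c_[u,v],d.ravel()));g=(mask(im,'green').ravel()>0)&(P[:,0]>-200)&(P[:,0]<150)&(abs(P[:,1])<110)
G=P[g];
if len(G):
    print('green side lo/hi',np.percentile(G,2,0).round(0),np.percentile(G,98,0).round(0),len(G))
    G=G[G[:,2]>174]
    if len(G)>5: print('rim',cv2.minAreaRect(G[:,:2].astype(np.float32)))
r=(mask(im,'red').ravel()>0)&(P[:,0]>-50)&(P[:,0]<150)&(abs(P[:,1])<110);G=P[r]
if len(G):
    for nm,m in(('flap',G[:,1]<-3),('plate',G[:,1]>10)):
        if m.sum()>5:print(nm,np.percentile(G[m],2,0).round(0),np.percentile(G[m],98,0).round(0),m.sum())
E
python3 look.py 3
```

```text
t 4.25 tcp_c [-55.7  -9.3 139.2] a 40.0 Rcontact [-74.7 -49.1] Lcontact [-10.5  27.5] F [-1.1  0.7  0.6] gap 85.6
green side lo/hi [-78. -83. 142.] [-23. -22. 184.] 622
rim ((-48.96312713623047, -52.843048095703125), (59.14307403564453, 55.30833435058594), 80.68474578857422)
flap [  3. -91. 135.] [ 96.  -8. 140.] 952
plate [  0.  11. 139.] [  8.  65. 206.] 129
```

View pics/both3.png

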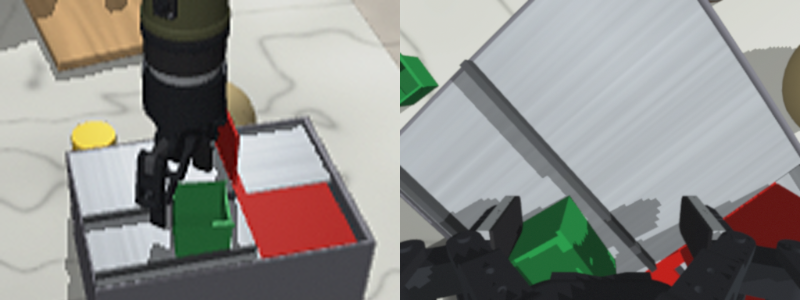

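Request:
play_rows([
  [-3.9,1.0,0,0,0,0],
  [-7.8,2.0,0,0,0,0],
  [-11.0,4.0,0,0,0,0],
  [-14.0,6.2,0,0,0,0],
  [-17.0,8.4,0,0,0,0],
  [-20.0,10.5,0,0,0,0],
  [-22.7,12.4,0,0,0,0],
  [-25.4,14.3,0,0,0,0],
  [-28.1,16.1,0,0,0,0],
  [-30.7,17.9,0,0,0,0],
])

```text
t: 5.6
ee_pos: [571.0, -36.4, 138.0]
tool_rot: [0.338, 0.941, -0.001, -0.003]
ft_force: [-7.9, -0.2, 0.7]
finger_gap: 85.2
```

```bash
python3 look.py 4
```

```text
t 5.6 tcp_c [-23.1 -15.2 138. ] a 40.0 Rcontact [-42.1 -55. ] Lcontact [22.1 21.6] F [-7.9 -0.2  0.7] gap 85.2
green side lo/hi [-43. -84. 142.] [  8. -26. 184.] 610
rim ((-18.86489486694336, -54.23031997680664), (58.05649948120117, 61.88121795654297), 0.13944463431835175)
flap [  7. -84.  77.] [ 71. -10. 134.] 183
plate [  5.  10. 140.] [ 47.  59. 189.] 170
```

View pics/both4.png

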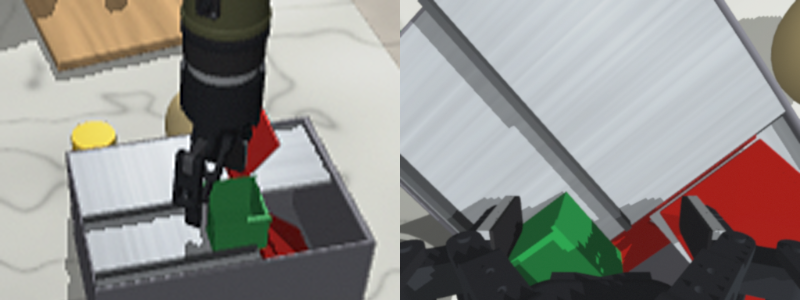

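Run:
```python
from h import *
z=manip.read_state()['ee_pos'][2]+1
for rx,ry,a in[(-40,-54,44),(-14,-54,44)]:
    r=rel(*target(rx,ry,a,z));print(r[0].round(2),r[1].round(4))
```

```text
[-3.39  2.43 -1.02] [-0.0031 -0.0031  0.0703]
[-23.32  19.13  -1.13] [-0.0031 -0.0031  0.0703]
```

Request:
play_rows([
  [-1.7,1.2,-0.5,-0.002,-0.002,0.035],
  [-3.4,2.4,-1,-0.003,-0.003,0.07],
  [-5.9,4.5,-1,-0.003,-0.003,0.07],
  [-8.4,6.6,-1,-0.003,-0.003,0.07],
  [-10.9,8.7,-1,-0.003,-0.003,0.07],
  [-13.4,10.8,-1,-0.003,-0.003,0.07],
  [-15.9,12.9,-1,-0.003,-0.003,0.07],
  [-18.4,15.0,-1,-0.003,-0.003,0.07],
  [-20.9,17.1,-1,-0.003,-0.003,0.07],
  [-23.3,19.1,-1,-0.003,-0.003,0.07],
])

```text
t: 6.95
ee_pos: [602.4, -36.6, 139.2]
tool_rot: [0.371, 0.929, 0.0, 0.0]
ft_force: [-3.0, 0.1, 2.3]
finger_gap: 85.4
```

```bash
python3 look.py 5
```

```text
t 6.95 tcp_c [  8.3 -15.6 139.2] a 44.0 Rcontact [-13.5 -54. ] Lcontact [55.9 17.9] F [-3.   0.1  2.3] gap 85.4
green side lo/hi [ 91. -32.  70.] [ 91. -32.  70.] 1
plate [ 14.  10. 137.] [ 66.  46. 160.] 99
```

View pics/both5.png

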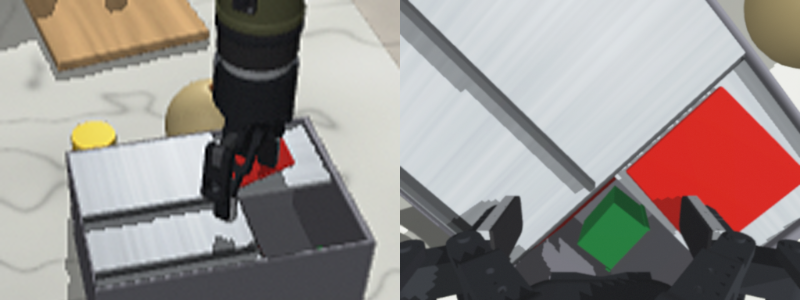

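```bash
cat > w.py <<'E'
import sys
from h import *
k=sys.argv[1];f=np.load(f'wrist{k}.npz');im,d=f['im'],f['d'];st=manip.read_state()
p=manip.camera_params('wrist');T=np.eye(4);T[:3,:3]=Rn.from_quat(st['tool_rot']).as_matrix();T[:3,3]=st['ee_pos'];T=T@p['T_tool_cam']
m=mask(im,'green');m[:150]=0
v,u=np.where((m>0)&(d>0));o,r=ray('wrist',np.c_[u,v],T);P=w2c(o+r*d[v,u][:,None])
print('green pts',len(P),np.percentile(P,[2,50,98],axis=0).round(0).tolist())
E
python3 w.py 5
```

```text
green pts 5703 [[48.0, -88.0, 15.0], [67.0, -55.0, 59.0], [91.0, -29.0, 63.0]]
```

Request:
play_rows([
  [3.6,-3.5,0,0,0,0],
  [7.2,-7.0,0,0,0,0],
  [10.8,-10.4,0,0,0,0],
  [14.4,-13.9,0,0,0,0],
  [18.0,-17.4,0,0,0,0],
  [18.0,-17.4,0,0,0,0],
])

```text
t: 7.8
ee_pos: [576.6, -36.7, 139.1]
tool_rot: [0.371, 0.929, -0.0, -0.0]
ft_force: [-1.9, 0.9, 4.1]
finger_gap: 85.3
```

```bash
python3 look.py 6;python3 w.py 6
```

```text
t 7.8 tcp_c [-17.5 -15.6 139.1] a 44.0 Rcontact [-39.3 -54. ] Lcontact [30.2 18. ] F [-1.9  0.9  4.1] gap 85.3
flap [  6. -78.  67.] [ 58. -10. 134.] 169
plate [  6.  11. 140.] [ 55.  55. 180.] 180
green pts 3213 [[63.0, -86.0, 22.0], [81.0, -50.0, 59.0], [103.0, -31.0, 61.0]]
```

View pics/both6.png

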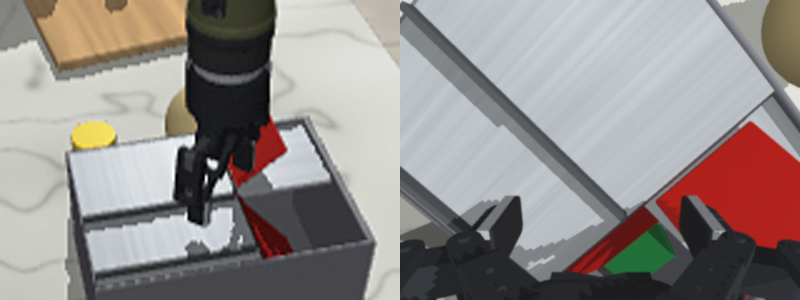

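Request:
play_rows([
  [3.0,-2.9,0,0,0,0],
  [6.0,-5.8,0,0,0,0],
  [9.0,-8.7,0,0,0,0],
  [12.0,-11.6,0,0,0,0],
  [15.0,-14.5,0,0,0,0],
  [15.0,-14.5,0,0,0,0],
])

```text
t: 8.65
ee_pos: [555.1, -37.0, 138.5]
tool_rot: [0.371, 0.929, -0.0, -0.001]
ft_force: [-0.8, -0.1, -0.5]
finger_gap: 85.2
```

```bash
python3 look.py 7;python3 w.py 7
```

```text
t 8.65 tcp_c [-39.  -15.7 138.5] a 44.0 Rcontact [-60.8 -54.1] Lcontact [ 8.7 17.9] F [-0.8 -0.1 -0.5] gap 85.2
flap [  3. -86. 110.] [ 92.  -7. 139.] 690
plate [  3.  10. 137.] [ 23.  35. 204.] 96
green pts 15 [[97.0, -32.0, 13.0], [98.0, -31.0, 17.0], [98.0, -30.0, 22.0]]
```

View pics/both7.png

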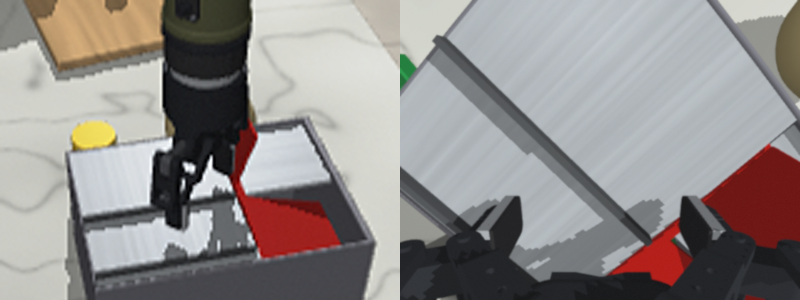

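Flap passed the punnet and is nearly shut. I'll retreat fully, then lift.

Request:
play_rows([
  [4,-4,0,0,0,0],
  [8,-8,0,0,0,0],
  [14,-13.5,0,0,0,0],
  [22,-21,0,0,0,0],
  [22,-21,-20,0,0,0],
  [22,-21,-50,0,0,0],
  [22,-21,-85,0,0,0],
  [22,-21,-110,0,0,0],
  [22,-21,-120,0,0,0],
])

```text
t: 9.88
ee_pos: [525.7, -37.1, 260.2]
tool_rot: [0.371, 0.929, 0.0, 0.001]
ft_force: [0.7, 1.3, 0.3]
finger_gap: 85.3
```

```bash
python3 look.py 8
python3 - <<'E'
from h import *
im,d=manip.capture('top');cv2.imwrite('pics/top8.png',im[:,:,::-1])
E
```

```text
t 9.88 tcp_c [-68.4 -15.6 260.2] a 44.0 Rcontact [-90.2 -54. ] Lcontact [-20.7  18. ] F [0.7 1.3 0.3] gap 85.3
flap [  3. -92. 136.] [ 96.  -9. 141.] 964
plate [ -0.  10. 139.] [  7.  74. 207.] 178
```

View pics/both8.png

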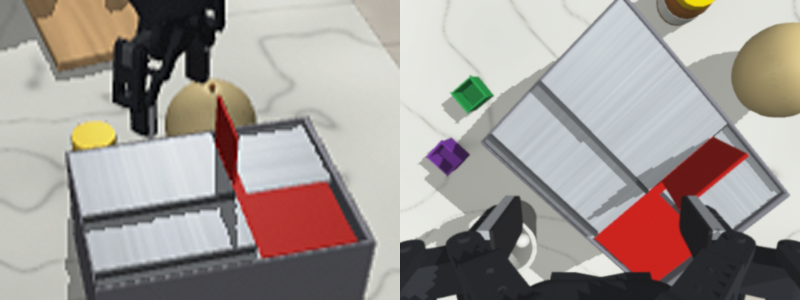

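View pics/top8.png

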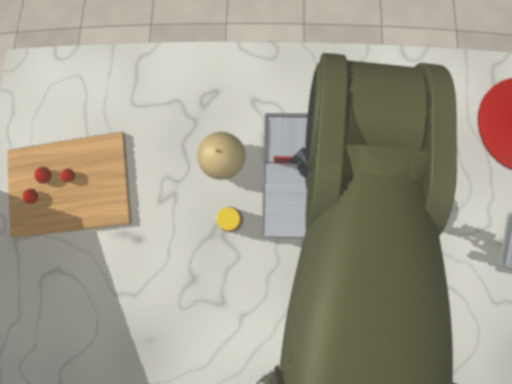

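The flap is level (z 136–141) and the plate upright. The deck is empty, the bystanders stand where they were, and the fingers are clear.

Run:
```python
from plant import manip
print(manip.sign_off())
```

```text
the job is handed in; nothing more can be done
None
```

The punnet is inside the caddy and the flap is shut. I handed the job in at about 10 s of the 42 s allowed.

**What I did:** I turned the open gripper about 40° so that the left finger led. That finger pushed the red plate while the right finger slid the larger green punnet along its lane. The flap was roughly 0.8 rad open with the punnet's middle still about 17 mm short of the edge. The punnet tipped in, and I backed off slowly so the flap closed past it, then lifted clear.

**Last checks:**
- **Flap:** the side camera shows it level and the plate upright.
- **Punnet:** it is no longer on the deck. I last saw it clearly on the caddy floor (top about z = 60 mm). It is hidden now that the flap is shut.
- **Melon and jar:** they look unmoved in the top view.
- **Mortar:** the arm hid it in the last top picture, and only its rim showed in the wrist view. Nothing came near it.
- **Forces:** readings after each move stayed under about 10 N.

**Problems along the way:**
- While closing, the flap nudged the standing punnet about 12–15 mm towards the far wall before it cleared.
- The punnet turned about 9° in its lane, and I straightened it by moving the pushing point.
- The cameras disagreed by up to about 5 mm on the punnet's sideways position, and about 3 mm on the caddy's.

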